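# Unstack the painting kit and set out the station

### The job

Take the stack apart and set each thing upright in the middle of its own place: the small jar on the cork coaster, the square tin in the steel tray, the round paint tin on the pan of the scale, and the wooden workpiece centred on the turntable with its long side along the white line (either way round). Do not turn the turntable in doing so: it must stay pointing as you found it. Set things down without dropping or tipping them, and leave the brush pot where it stands.

Things in the scene. Friction and masses are not known exactly. Their poses are not given: they have to be found in the camera images.
- jar: small round amber jar with a flat black screw lid, 32 mm across, 36 mm high; top of the stack at the start. Origin: centre of its underside; z up
- square_tin: plain square metal tin, 42 x 42 mm, 38 mm high, flat top; second from the top of the stack, under the jar. Origin: centre of its underside; x and y along its sides, z up
- paint_tin: round white paint tin with steel rims and a steel lid, 62 mm across, 42 mm high; third from the top, between the square tin and the workpiece. Origin: centre of its underside; z up
- workpiece: plain dark-wood block waiting to be painted, 130 mm long (its x), 62 mm wide (its y), 28 mm high; bottom of the stack, lying flat on the bench, loose, with the three others standing loose on it one on the other. Origin: centre of its underside; z up
- coaster: round flat cork coaster, 80 mm across, 6 mm thick, fixed to the bench. Origin: centre of its underside, so things stand 6 mm above it
- tray: square open tray of dark steel, 120 x 120 mm outside, rim 12 mm high, walls and floor 3 mm thick, fixed to the bench. Origin: centre of its underside, so things stand 3 mm above it; x and y along its sides
- scale: low grey bench scale, 130 x 100 mm, 16 mm high, with a round steel pan 90 mm across in its middle whose top is 22 mm above the bench; fixed, the pan does not sink. Origin: centre of its underside
- wheel: round grey painter's turntable, disc 170 mm across and 12 mm thick on a low narrow foot fixed to the bench; the disc's top is 36 mm above the bench. The disc turns almost freely about the vertical: a light push sideways off its centre spins it. Origin: centre of the disc's top face; x lies along the white line painted across the disc, z up; it turns with the disc
- wheel_mark: the white line, 160 mm long and 5 mm wide, painted flat through the centre of the turntable's disc, with a white dot 16 mm across near one end. Origin: the dot, 75 mm from the disc's centre on its top face; x points outwards along the line
- brush_pot: white ceramic pot with three paint brushes standing in it, 68 mm across, 147 mm high over the brushes; a loose bystander off to the robot's right. Origin: centre of its underside
Mind the look-alikes: they are no part of the job. Leave any pink or yellow look-alike of the square_tin alone.

How it is judged:
By the outcome, as a careful person would: the job done as asked, in the order asked, and still so for the second after the job is handed in, with the robot touching nothing.
It also fails if it takes over 120 s, if anything falls off the work surface, if the arm or the gripper's body presses on something with over 40 N, if the wrist force passes 120 N, or if a joint passes its speed limit or range.

### The arm

A 7-joint arm with a two-finger parallel gripper is mounted at the origin on the work surface. World frame = base frame: x ahead of the robot, y to its left, z up, the work surface at z = 0. Lengths are in m, angles in rad, forces in N, time in s.
With the tool pointing down it reaches from about 0.4 to 0.85 m from the base axis. Payload 10.4 kg.
Tool frame: the origin (TCP) lies midway between the tips of the shut fingers; the grasp point (between the pads) lies 19 mm behind it (manip.pinch_z is the distance from the TCP to the grasp point, in m); y points along the fingers, x is the direction in which the jaws open and shut, and the axes are right-handed (so a half turn about y gives the same grasp; the last joint's range is limited). The gripper opens to 85 mm and grips with 20 to 120 N. Pads are 22 mm wide; open, the fingers measure 114 mm over their backs; the gripper's body (76 mm by 85 mm) begins 54 mm behind the grasp point. The pads swing forward as they close: fully open they stand 13 mm farther back than shut.
Start: joints at [1.101, 0.332, -0.065, 1.46, 0.022, 1.35, -0.088], TCP at [0.27, -0.564, 0.231] pointing down, gripper open.
Joint ranges: [-2.6, 2.6], [-0.5, 2.12], [-1.47, 1.34], [0.16, 2.42], [-1.27, 4.41], [0.06, 2.06], [-2.6, 2.6]. Speed limits (rad/s): [2.22, 2.22, 2.79, 2.79, 3.14, 3.14, 3.14].

### API

Orientations are given as a unit quaternion [x, y, z, w].
In Python, from workcell import manip gives the robot as it stands.
- The arm moves only by the shell command python3 -m pendant 'ROWS' [OPENING] [FORCE]. ROWS is a JSON object of lists of equal length, an entry for each row: "offset": the shift along the tool's x, y, z scaled (see below), a list of three; "turn": the turn, a rotation vector about the tool's x, y, z scaled (see below), a list of three. A call has 1 to 12 rows; each row is the pose to reach, as a shift and turn from the pose measured when the call began, along the tool's axes at that moment; what a row does not reach only later rows make up. The controller multiplies each number of a shift by 200 mm and each number of a turn by 45 degrees. A row lasts 1/8 s, in which the tool goes at most 62.5 mm and 10.7 degrees, less where a joint would pass 70% of its speed; a pose out of reach is approached as far as the arm can. A call with a number of a shift or a turn outside -1 to 1 is refused whole. A call with a gripper value outside its range is refused whole. OPENING is the opening in per cent of the stroke, from 0 (shut) to 100 (fully open), set as the call begins (- or left out, the last holds). The fingers move at their own pace and stop on an object; FORCE is the grip in N (left out, the last holds). Time passes only in rows, so rows that repeat a pose let the fingers close. It gives the time, the measured TCP pose, the force and the opening at its end, in the units of the state.
- manip.get_obs(): the state, without advancing time (a new reading comes with each control period).
- manip.camera(name): name is "scene" or "side" or "wrist"; returns (picture, depth): 480x640x3 uint8, red, green, blue; 480x640 float32, m along the optical axis (not along the pixel's ray), 0 where there is no reading.
- manip.camera_model(name): a dict with "intrinsics" (3x3 intrinsics, pixels), "R" (3x3) and "t" (3): a world point X has camera coordinates R X + t; the wrist camera has in their place "tool_from_camera" (4x4, takes a point from camera to tool coordinates, whose origin is the TCP and whose axes are the tool frame's). Camera axes: x right, y down, z forward; pixel columns grow to the right and rows downward; lengths in m; the calibration is good to about 2 mm. A picture is of the moment at which its call begins: read the wrist's pose just before it. camera_model takes no time and is no camera call.
- manip.hand_in(): hands the job in, once; it reports no verdict.
The state is a dict: "clock": time; "joint_pos": joint angles; "joint_velocities": joint speeds; "tau": joint torques, N m; "position": TCP position; "ee_rot": TCP orientation; "ft_force": force on the tool from outside, world axes, zero at the start; "torque": the same for the moment, N m; "grip_width": opening from 0.0 (shut) to 1.0 (fully open).
Only numpy, scipy, OpenCV 4.12 (cv2) and the standard library are available. Lean on these libraries where they do the work, as an engineer would, in place of code of your own. Each camera call takes 0.05 s, during which the arm holds its last target. There are 200 camera calls.

## Working session

There is one attempt and no reset: what is moved stays moved. The work goes in short steps, Python scripts to look and compute and a shell command to move; the robot and the scene stay as the last step left them, time stands still between calls to the robot, and variables do not carry over. Pictures are saved under pics/ and viewed, about 12 in all and at most 16, crops included, and the job is handed in when it is done.

```bash
ls; mkdir -p pics; python3 - <<'E'
from workcell import manip
import cv2,numpy as np
o=manip.get_obs();print(o)
for n in("scene","side"):
    p,d=manip.camera(n);cv2.imwrite(f"pics/{n}0.png",p[:,:,::-1]);np.savez(f"pics/{n}0.npz",p=p,d=d)
    print(n,manip.camera_model(n))
print(manip.camera_model("wrist"),manip.pinch_z)
E
```

```text
pics
{'clock': 0.0, 'joint_pos': array([ 1.10140556,  0.33286029, -0.06470662,  1.46094669,  0.02158012,
        1.34990759, -0.08850869]), 'joint_velocities': array([ 6.09034553e-04,  4.49599615e-04, -4.24941001e-05, -1.70386386e-04,
        3.41867762e-04,  2.55532838e-04,  1.44870022e-03]), 'tau': array([-1.84342211e-04, -6.25455594e+01,  4.91713244e-02, -3.91600120e+01,
        1.62637507e-02,  9.90250090e-03,  1.00482580e-04]), 'position': array([ 0.26988544, -0.56330297,  0.23052062]), 'ee_rot': array([-0.59809382,  0.3772355 , -0.3763647 ,  0.59860402]), 'ft_force': array([ 0.00576351,  0.25728654, -0.54474018]), 'torque': array([ 0.01153349, -0.02256932,  0.00339131]), 'grip_width': 0.9989341108569403}
scene {'intrinsics': array([[514.51814189,   0.        , 322.78965948],
       [  0.        , 514.51814189, 242.01616782],
       [  0.        ,   0.        ,   1.        ]]), 'R': array([[-0.15278653,  0.98806046, -0.01981903],
       [ 0.69500827,  0.09317055, -0.71293952],
       [-0.7025808 , -0.12270195, -0.7009454 ]]), 't': array([ 0.20080279, -0.28921253,  1.67905656])}

[... 214 characters left out ...]
-0.01269964],
       [-0.16158826,  0.65030618, -0.74228775],
       [ 0.19736158, -0.71568205, -0.6699609 ]]), 't': array([0.49995868, 0.21481293, 0.93151755])}
{'intrinsics': array([[383.44162876,   0.        , 320.06776836],
       [  0.        , 383.44162876, 234.91943323],
       [  0.        ,   0.        ,   1.        ]]), 'tool_from_camera': array([[ 9.99998861e-01,  1.38862538e-03,  5.90862482e-04,
         1.41814190e-04],
       [-1.32426586e-04, -3.09275318e-01,  9.50972534e-01,
        -1.43296135e-01],
       [ 1.50328378e-03, -9.50971529e-01, -3.09274782e-01,
         7.98954339e-02],
       [ 0.00000000e+00,  0.00000000e+00,  0.00000000e+00,
         1.00000000e+00]])} 0.0187
```

View pics/scene0.png

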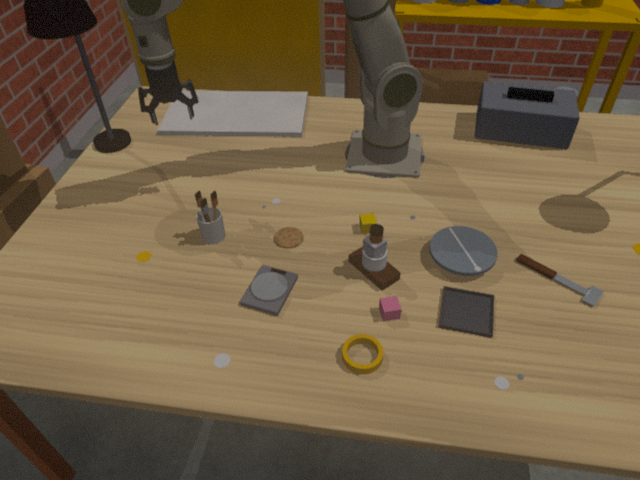

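View pics/side0.png

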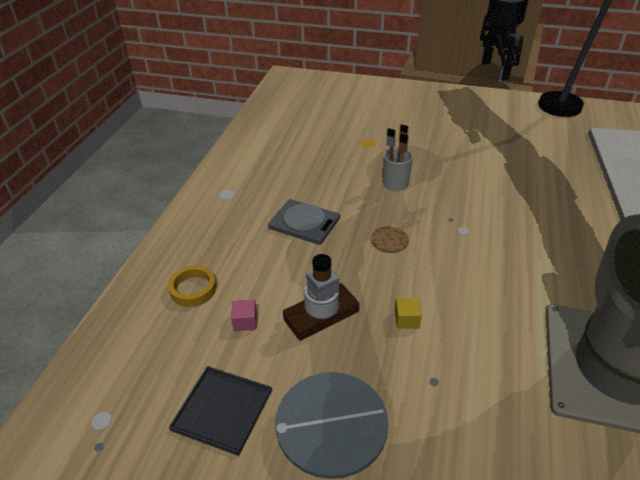

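```bash
cat > h.py <<'E'
from workcell import manip
import cv2,numpy as np
from scipy.spatial.transform import Rotation as Rn
def grab(n):
    o=manip.get_obs();p,d=manip.camera(n);m=manip.camera_model(n)
    return p,d,ext(m,o)
def ext(m,o=None):
    K=m["intrinsics"]
    if "R" in m: Rcw=m["R"].T;c=-Rcw@m["t"]
    else:
        T=m["tool_from_camera"];R=Rn.from_quat(o["ee_rot"]).as_matrix()
        Rcw=R@T[:3,:3];c=R@T[:3,3]+o["position"]
    return K,Rcw,c
def rays(E,uv):
    K,R,c=E;uv=np.atleast_2d(np.asarray(uv,float))
    r=np.c_[(uv[:,0]-K[0,2])/K[0,0],(uv[:,1]-K[1,2])/K[1,1],np.ones(len(uv))]
    return r@R.T
def plane(E,uv,z):
    r=rays(E,uv);return E[2]+r*((z-E[2][2])/r[:,2])[:,None]
def cloud(E,d):
    v,u=np.mgrid[:480,:640];P=E[2]+rays(E,np.c_[u.ravel(),v.ravel()])*d.ravel()[:,None]
    return P.reshape(480,640,3)
def proj(E,X):
    K,R,c=E;q=(np.atleast_2d(X)-c)@R@K.T;return q[:,:2]/q[:,2:]
E
python3 - <<'E'
from h import *
for n in("scene","side"):
    f=np.load(f"pics/{n}0.npz");p,d=f["p"],f["d"];E=ext(manip.camera_model(n));P=cloud(E,d)
    print(n)
    pts=dict(scene=dict(jar=(376,230),coast=(289,238),scale=(269,287),tray=(467,312),wheel=(463,252),bench=(400,360),pot=(211,225)),side=dict(jar=(322,263),coast=(390,239),scale=(305,217),tray=(222,410),wheel=(332,440),bench=(450,270),pot=(397,170)))[n]
    for k,(u,v) in pts.items(): print(k,P[v,u].round(4))
    c=P[pts["jar"][1],pts["jar"][0]][:2]
    dist=np.hypot(P[...,0]-c[0],P[...,1]-c[1])
    for k,z,r in(("jar",.144,.05),("sq",.108,.05),("pt",.070,.055),("wp",.028,.1)):
        m=(abs(P[...,2]-z)<.004)&(dist<r)&(d>0)
        q=P[m]
        if len(q)<8: print(k,len(q));continue
        (cx,cy),s,a=cv2.minAreaRect(q[:,:2].astype(np.float32)*1000)
        print(k,len(q),"rect",round(cx),round(cy),np.round(s),round(a),"mean",q.mean(0).round(4))
    c=P[pts["wheel"][1],pts["wheel"][0]][:2]
    dist=np.hypot(P[...,0]-c[0],P[...,1]-c[1])
    m=(abs(P[...,2]-.036)<.006)&(dist<.2)&(d>0)
    print("wheel",m.sum(),cv2.minEnclosingCircle(P[m][:,:2].astype(np.float32)),P[m].mean(0))
    w=m&(p.min(2)>140)
    l=P[w];print("line",len(l),cv2.minAreaRect(l[:,:2].astype(np.float32)*1000) if len(l)>5 else p[m].max(0))
    c=P[pts["scale"][1],pts["scale"][0]][:2];dist=np.hypot(P[...,0]-c[0],P[...,1]-c[1])
    m=(abs(P[...,2]-.022)<.0035)&(dist<.06)&(d>0); print("pan",m.sum(),cv2.minEnclosingCircle(P[m][:,:2].astype(np.float32)),P[m].mean(0))
    # coaster and tray by colour component
    hsv=cv2.cvtColor(p,cv2.COLOR_RGB2HSV)
    for k,z in(("tray",.012),("coast",.006)):
        u,v=pts[k];im=p.copy();mask=np.zeros((482,642),np.uint8)
        if k=="tray": M=(p.max(2)<90).astype(np.uint8)
        else: M=((abs(hsv[...,0].astype(int)-hsv[v,u,0])<8)&(hsv[...,2]<np.percentile(hsv[v-30:v+30,u-40:u+40,2],30))).astype(np.uint8)
        M=cv2.morphologyEx(M,cv2.MORPH_CLOSE,np.ones((5,5)))
        _,L,st,ce=cv2.connectedComponentsWithStats(M);i=L[v,u]
        vv,uu=np.where(L==i);q=plane(E,np.c_[uu,vv],z)
        print(k,p[v,u],hsv[v,u],st[i],cv2.minAreaRect(q[:,:2].astype(np.float32)*1000))
E
```

```text
scene
jar [0.5221 0.0071 0.1438]
coast [ 0.4346 -0.229   0.0034]
scale [ 0.6259 -0.2389  0.0193]
tray [ 0.6212  0.2372 -0.0007]
wheel [0.4579 0.2281 0.0351]
bench [ 7.75e-01  8.73e-02 -2.00e-04]
pot [ 0.4835 -0.4217  0.0727]
jar 110 rect 516 7 [34. 28.] 5 mean [0.5179 0.0071 0.143 ]
sq 112 rect 519 5 [43. 44.] 46 mean [0.5267 0.0045 0.1072]
pt 148 rect 532 9 [45. 61.] 11 mean [0.5352 0.0074 0.0695]
wp 477 rect 522 6 [133.  63.] 47 mean [0.5372 0.0145 0.0272]
wheel 2541 ((0.46972012519836426, 0.1743890941143036), 0.14469043910503387) [0.44995879 0.22778002 0.03487165]
line 16 ((482.7930908203125, 250.75576782226562), (62.742706298828125, 8.783676147460938), 19.613719940185547)
pan 749 ((0.6246504783630371, -0.2432553470134735), 0.05964815616607666) [ 0.62536603 -0.2402827   0.02130331]
tray [69 64 64] [ 0 18 69] [ 438  287   56   51 2253] ((627.5059204101562, 233.6602783203125), (120.59736633300781, 127.39740753173828), 84.14566802978516)
coast [123  99  66] [ 17 118 123] [  155   190   453   149 18014] ((490.997802734375, -24.8372802734375), (1194.2269287109375, 431.6736755371094), 8
[... 422 characters left out ...]
ct 516 9 [131.  64.] 46 mean [0.5184 0.0209 0.0282]
wheel 9292 ((0.44203829765319824, 0.22934144735336304), 0.08652391284704208) [0.43987479 0.23539826 0.03620582]
line 49 ((484.6955871582031, 249.72915649414062), (63.341304779052734, 7.473175525665283), 22.822561264038086)
pan 900 ((0.6179881691932678, -0.23522377014160156), 0.0590195469558239) [ 0.61873672 -0.23594324  0.02221852]
tray [42 48 50] [98 41 50] [ 169  366  103   90 5488] ((618.5507202148438, 238.3526153564453), (125.91827392578125, 123.07551574707031), 84.44126892089844)
coast [93 71 45] [ 16 132  93] [ 341  124  128  148 4371] ((403.34222412109375, -408.5367736816406), (598.8430786132812, 223.5870819091797), 89.4751205444336)
```

```bash
cat >> h.py <<'E'
def yaw_now(o):
    R=Rn.from_quat(o["ee_rot"]).as_matrix();return np.degrees(np.arctan2(R[1,0],R[0,0]))
def togo(x,y,z,yaw):
    """total shift (units of 200mm) & turn (units of 45deg) from now to pointing-down pose with tool x at yaw deg"""
    o=manip.get_obs();R=Rn.from_quat(o["ee_rot"]).as_matrix()
    a=np.radians(yaw);X=np.array([np.cos(a),np.sin(a),0]);Y=np.array([0,0,-1.]);T=np.c_[X,Y,np.cross(X,Y)]
    s=R.T@(np.array([x,y,z])-o["position"])/.2;t=Rn.from_matrix(R.T@T).as_rotvec()/np.radians(45)
    print("yaw",yaw_now(o).round(2),"pos",o["position"].round(4),"F",o["ft_force"].round(1),"grip",round(o["grip_width"],3),"t",round(o["clock"],2))
    print("shift",s.round(3),"turn",t.round(3))
E
python3 - <<'E'
from h import *
o=manip.get_obs();print(Rn.from_quat(o["ee_rot"]).as_matrix().round(3))
togo(.515,.009,.30,-44); togo(.515,.009,.3,46)
E=ext(manip.camera_model("side"));d,w=plane(E,[(282,428),(384,412)],.036);print(d,w,np.degrees(np.arctan2(*(d-w)[1::-1])))
E
```

```text
[[ 0.432 -0.001  0.902]
 [-0.902  0.001  0.432]
 [-0.001 -1.    -0.   ]]
yaw -64.4 pos [ 0.2699 -0.5633  0.2306] F [ 0.2  0.7 -0.2] grip 1.004 t 0.1
shift [-2.052 -0.345  2.342] turn [-0.    -0.453 -0.002]
yaw -64.4 pos [ 0.2699 -0.5633  0.2306] F [ 0.2  0.7 -0.2] grip 1.004 t 0.1
shift [-2.052 -0.345  2.342] turn [-2.000e-03 -2.453e+00 -1.000e-03]
[0.5094196  0.26095258 0.036     ] [0.36759032 0.19743328 0.036     ] 24.125574485724457
```

```bash
python3 -m pendant '{"offset":[[0,-0.4,0],[-0.2,-0.45,0.3],[-1,-0.45,1],[-1,-0.45,1],[-1,-0.45,1],[-1,-0.45,1],[-1,-0.45,1]],"turn":[[0,0,0],[0,0,0],[0,0,0],[0,0,0],[0,0,0],[0,0,0],[0,0,0]]}' 100 20
python3 -m pendant '{"offset":[[-1,0,1],[-1,0,1],[-1,0,1],[-1,0,1],[-1,0,1],[-1,0,1]],"turn":[[0,0,0],[0,0,0],[0,0,0],[0,0,0],[0,0,0],[0,0,0]]}'
python3 -c "
from h import *
togo(.515,.009,.30,-44)"
```

```text
clock: 0.98
position: [0.365, -0.2939, 0.3212]
ee_rot: [-0.599, 0.375, -0.375, 0.599]
ft_force: [0.0, -0.9, 0.5]
grip_width: 1.0
clock: 1.72
position: [0.4582, -0.0248, 0.3212]
ee_rot: [-0.6, 0.375, -0.374, 0.6]
ft_force: [-0.4, -1.4, -0.4]
grip_width: 1.001
yaw -63.89 pos [ 0.4582 -0.0248  0.3212] F [-0.4 -1.4 -0.4] grip 1.001 t 1.73
shift [-0.027  0.106  0.329] turn [-0.001 -0.442 -0.002]
```

```bash
python3 -m pendant '{"offset":[[-0.02,0.1,0.33],[-0.02,0.1,0.33],[-0.02,0.1,0.33],[-0.02,0.1,0.33]],"turn":[[0,-0.442,0],[0,-0.442,0],[0,-0.442,0],[0,-0.442,0]]}'
python3 - <<'E'
from h import *
p,d,E=grab("wrist");cv2.imwrite("pics/w1.png",p[:,:,::-1]);P=cloud(E,d);np.savez("pics/w1.npz",p=p,d=d)
for k,z,r in(("jar",.144,.05),("sq",.108,.05),("pt",.070,.055),("wp",.028,.1)):
    m=(abs(P[...,2]-z)<.004)&(np.hypot(P[...,0]-.515,P[...,1]-.009)<r)&(d>0);q=P[m]
    if len(q)>8: print(k,len(q),cv2.minAreaRect(q[:,:2].astype(np.float32)*1000),q.mean(0).round(4))
togo(.515,.009,.3,-44)
E
```

```text
clock: 2.22
position: [0.5155, 0.0063, 0.3014]
ee_rot: [-0.655, 0.267, -0.267, 0.655]
ft_force: [0.2, 0.8, 0.4]
grip_width: 0.999
jar 1278 ((516.2163696289062, 7.905770301818848), (32.41228103637695, 32.03056716918945), 14.173101425170898) [0.5166 0.0081 0.1448]
sq 781 ((516.2410278320312, 5.734134674072266), (41.92851638793945, 41.95665740966797), 47.115821838378906) [0.5235 0.0097 0.1084]
pt 977 ((522.2023315429688, 11.482376098632812), (50.17591857910156, 61.79180145263672), 45.74295425415039) [0.5273 0.0161 0.0707]
wp 3078 ((518.8934936523438, 7.843986511230469), (130.02474975585938, 61.44812774658203), 47.0920524597168) [0.5334 0.022  0.0285]
yaw -44.28 pos [0.5154 0.0065 0.3016] F [ 0.2 -0.3 -0.6] grip 1.0 t 2.27
shift [-0.01   0.008  0.007] turn [-0.001 -0.006 -0.   ]
```

View pics/w1.png

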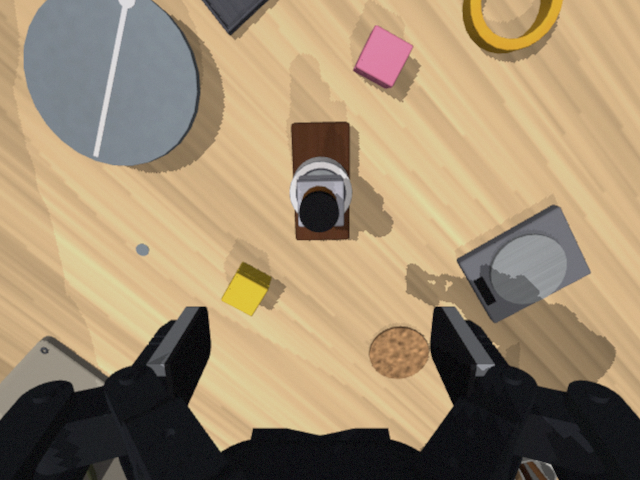

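```bash
python3 - <<'E'
from h import *
togo(.5163,.0079,.109,-43)
f=np.load("pics/w1.npz");p,d=f["p"],f["d"];o=manip.get_obs();E=ext(manip.camera_model("wrist"),o)
a,b=plane(E,[(127,3),(96,155)],.036);print("line",a,b,np.degrees(np.arctan2(*(a-b)[1::-1])))
print("coaster",plane(E,[(399,352)],.006),"pan",plane(E,[(528,270)],.022))
P=cloud(E,d);m=(d>0)&(abs(P[...,2]-.022)<.003)&(np.hypot(P[...,0]-.619,P[...,1]+.237)<.07)
print("pan",m.sum(),P[m].mean(0))
u,v=(399,352);hsv=cv2.cvtColor(p,cv2.COLOR_RGB2HSV)
m=(d>0)&(abs(P[...,2]-.006)<.0025)&(np.hypot(P[...,0]-.43,P[...,1]+.227)<.06);print("coast",m.sum(),cv2.minEnclosingCircle(P[m][:,:2].astype(np.float32)),P[m].mean(0))
E
```

```text
yaw -44.28 pos [0.5154 0.0065 0.3016] F [ 0.2 -0.3 -0.6] grip 1.0 t 2.27
shift [-0.001  0.963  0.007] turn [-0.001 -0.028 -0.   ]
line [0.50831512 0.25827267 0.036     ] [0.37151008 0.19558524 0.036     ] 24.61841528386174
coaster [[ 0.43294534 -0.23009858  0.006     ]] pan [[ 0.62301748 -0.23975985  0.022     ]]
pan 4176 [ 0.62414331 -0.23736336  0.02282678]
coast 2381 ((0.4358504116535187, -0.2314608097076416), 0.04350157827138901) [ 0.43296682 -0.22969359  0.00680089]
```

```bash
python3 -m pendant '{"offset":[[0,0.3,0.007],[0,0.6,0.007],[0,0.85,0.007],[0,0.963,0.007],[0,0.963,0.007],[0,0.963,0.007]],"turn":[[0,-0.028,0],[0,-0.028,0],[0,-0.028,0],[0,-0.028,0],[0,-0.028,0],[0,-0.028,0]]}'
python3 -m pendant '{"offset":[[0,0,0],[0,0,0],[0,0,0],[0,0,0],[0,0,0],[0,0,0],[0,0,0],[0,0,0]],"turn":[[0,0,0],[0,0,0],[0,0,0],[0,0,0],[0,0,0],[0,0,0],[0,0,0],[0,0,0]]}' 0 30
python3 -m pendant '{"offset":[[0,-0.1,0],[0,-0.3,0],[0,-0.5,0],[0,-0.5,0]],"turn":[[0,0,0],[0,0,0],[0,0,0],[0,0,0]]}'
python3 - <<'E'
from h import *
togo(.433,-.2297,.15,-43)
p,d,E=grab("wrist");cv2.imwrite("pics/w2.png",p[:,:,::-1])
E
```

```text
clock: 3.02
position: [0.5173, 0.0072, 0.1106]
ee_rot: [-0.657, 0.259, -0.261, 0.658]
ft_force: [-0.2, -0.2, 0.2]
grip_width: 0.997
clock: 4.03
position: [0.5175, 0.0073, 0.111]
ee_rot: [-0.657, 0.259, -0.261, 0.658]
ft_force: [-0.5, 0.3, 5.9]
grip_width: 0.364
clock: 4.53
position: [0.5187, 0.0075, 0.2139]
ee_rot: [-0.657, 0.257, -0.262, 0.659]
ft_force: [-0.2, -0.0, -1.4]
grip_width: 0.366
yaw -43.11 pos [0.5187 0.0075 0.2139] F [-0.2 -0.  -1.4] grip 0.366 t 4.53
shift [ 0.496  0.317 -1.16 ] turn [-0.006 -0.002  0.008]
```

View pics/w2.png

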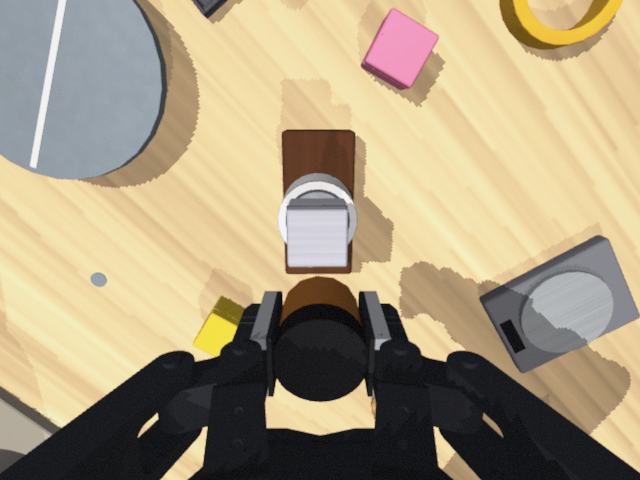

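```bash
python3 -m pendant '{"offset":[[0.25,0,-0.3],[0.4,0,-0.7],[0.496,0.15,-1],[0.496,0.3,-1],[0.496,0.3,-1]],"turn":[[0,0,0],[0,0,0],[0,0,0],[0,0,0],[0,0,0]]}'
python3 - <<'E'
from h import *
togo(.433,-.23,.0105,-43)
E
```

```text
clock: 5.2
position: [0.4494, -0.2089, 0.1473]
ee_rot: [-0.656, 0.263, -0.261, 0.657]
ft_force: [-0.0, 1.0, -0.1]
grip_width: 0.368
yaw -43.44 pos [ 0.4494 -0.2089  0.1473] F [-0.   1.  -0.1] grip 0.368 t 5.2
shift [ 0.015  0.684 -0.133] turn [ 0.    -0.01  -0.004]
```

```bash
python3 -m pendant '{"offset":[[0.015,0,-0.133],[0.015,0.2,-0.133],[0.015,0.4,-0.133],[0.015,0.55,-0.133],[0.015,0.62,-0.133],[0.015,0.65,-0.133],[0.015,0.65,-0.133]],"turn":[[0,0,0],[0,0,0],[0,0,0],[0,0,0],[0,0,0],[0,0,0],[0,0,0]]}'
python3 - <<'E'
from h import *
togo(.433,-.23,.0105,-43)
p,d,E=grab("side");cv2.imwrite("pics/s2.png",cv2.resize(p[150:320,300:480,::-1],None,fx=3,fy=3))
E
```

```text
clock: 6.08
position: [0.4334, -0.2299, 0.0177]
ee_rot: [-0.657, 0.263, -0.261, 0.657]
ft_force: [-0.4, 0.6, -0.4]
grip_width: 0.365
yaw -43.43 pos [ 0.4334 -0.2299  0.0177] F [-0.4  0.6 -0.4] grip 0.365 t 6.08
shift [-0.001  0.036 -0.002] turn [-0.    -0.01  -0.004]
```

View pics/s2.png

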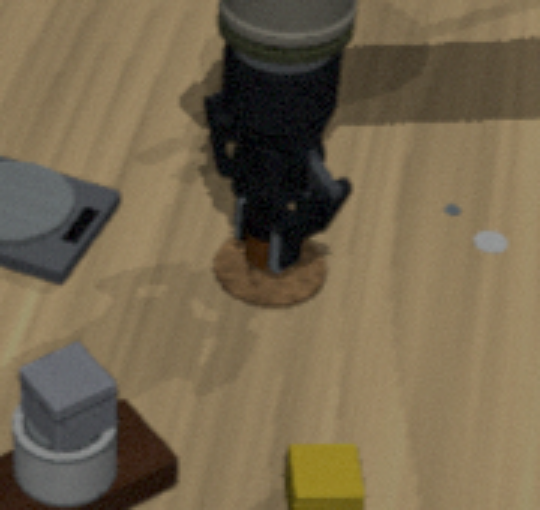

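The jar hangs a few millimetres over the middle of the coaster. I'll lower it gently.

```bash
python3 -m pendant '{"offset":[[0,0.012,0],[0,0.024,0],[0,0.032,0],[0,0.038,0],[0,0.038,0]],"turn":[[0,0,0],[0,0,0],[0,0,0],[0,0,0],[0,0,0]]}'
```

```text
clock: 6.75
position: [0.4335, -0.2301, 0.0104]
ee_rot: [-0.657, 0.262, -0.261, 0.657]
ft_force: [0.6, 0.2, -0.8]
grip_width: 0.366
```

```bash
python3 -m pendant '{"offset":[[0,0.005,0],[0,0.008,0],[0,0.01,0],[0,0.01,0]],"turn":[[0,0,0],[0,0,0],[0,0,0],[0,0,0]]}'
```

```text
clock: 7.25
position: [0.4336, -0.2301, 0.0091]
ee_rot: [-0.657, 0.262, -0.261, 0.657]
ft_force: [-4.8, 1.8, 11.1]
grip_width: 0.369
```

```bash
python3 -m pendant '{"offset":[[0,0,0],[0,0,0],[0,0,0],[0,0,0],[0,0,0],[0,-0.1,0],[0,-0.4,0],[0,-0.8,0],[0,-1,0],[0,-1,0]],"turn":[[0,0,0],[0,0,0],[0,0,0],[0,0,0],[0,0,0],[0,0,0],[0,0,0],[0,0,0],[0,0,0],[0,0,0]]}' 100
python3 - <<'E'
from h import *
togo(.517,.0065,.24,-43)
p,d,E=grab("wrist");cv2.imwrite("pics/w3.png",p[:,:,::-1]);P=cloud(E,d)
for k,z,r,c in(("jar",.042,.04,(.433,-.23)),("coast",.006,.05,(.433,-.23)),("pan",.022,.06,(.623,-.238))):
    m=(abs(P[...,2]-z)<.0025)&(np.hypot(P[...,0]-c[0],P[...,1]-c[1])<r)&(d>0);q=P[m]
    if len(q)>8: print(k,len(q),cv2.minEnclosingCircle(q[:,:2].astype(np.float32)*1000),q.mean(0).round(4))
E
```

```text
clock: 8.5
position: [0.4361, -0.2313, 0.2137]
ee_rot: [0.657, -0.26, 0.264, -0.657]
ft_force: [0.5, -0.2, -0.3]
grip_width: 1.0
yaw -43.44 pos [ 0.4361 -0.2313  0.2137] F [ 0.5 -0.2 -0.3] grip 1.0 t 8.5
shift [-0.523 -0.133  1.142] turn [-0.001 -0.01   0.007]
jar 1136 ((433.9092102050781, -230.86524963378906), 16.464794158935547) [ 0.4341 -0.2306  0.0428]
coast 4124 ((431.14178466796875, -231.335205078125), 39.894615173339844) [ 0.4329 -0.2289  0.0066]
pan 10415 ((622.7437133789062, -239.48080444335938), 45.19265365600586) [ 0.6225 -0.2392  0.0225]
```

View pics/w3.png

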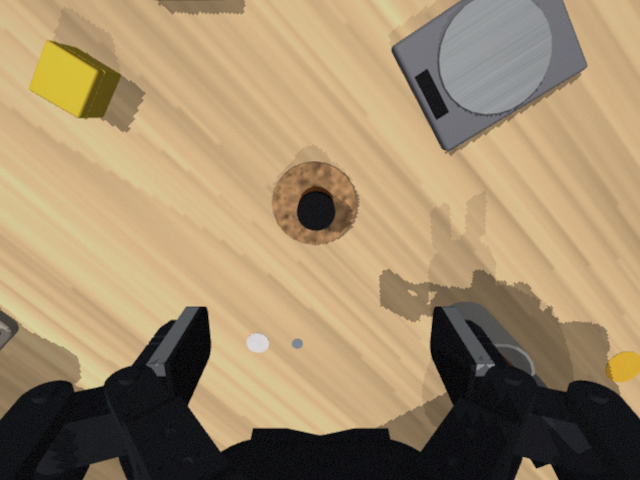

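Jar is upright, within ~3 mm of the coaster centre. Next, the square tin.

```bash
python3 -m pendant '{"offset":[[-0.25,-0.1,0.25],[-0.5,-0.13,0.55],[-0.523,-0.13,0.8],[-0.523,-0.13,1],[-0.523,-0.13,1],[-0.523,-0.13,1]],"turn":[[0,-0.01,0],[0,-0.01,0],[0,-0.01,0],[0,-0.01,0],[0,-0.01,0],[0,-0.01,0]]}'
python3 - <<'E'
from h import *
p,d,E=grab("wrist");P=cloud(E,d)
for k,z,r in(("sq",.108,.05),("pt",.070,.055),("wp",.028,.1)):
    m=(abs(P[...,2]-z)<.003)&(np.hypot(P[...,0]-.515,P[...,1]-.009)<r)&(d>0);q=P[m]
    if len(q)>8: print(k,len(q),cv2.minAreaRect(q[:,:2].astype(np.float32)*1000),q.mean(0).round(4))
    if k=="sq": c=np.array(cv2.minAreaRect(q[:,:2].astype(np.float32))[0])
togo(*c,.073,-43)
E
```

```text
clock: 9.3
position: [0.4957, -0.0142, 0.2355]
ee_rot: [0.658, -0.259, 0.259, -0.658]
ft_force: [-0.3, -0.5, -1.7]
grip_width: 1.001
sq 3377 ((516.2290649414062, 5.957704544067383), (41.38486099243164, 42.14923858642578), 47.0015983581543) [0.5167 0.0065 0.1085]
pt 1393 ((521.9937133789062, 11.87957763671875), (49.95294952392578, 62.16902160644531), 46.82217788696289) [0.527  0.017  0.0706]
wp 4792 ((519.4185791015625, 8.032012939453125), (128.89566040039062, 61.97079086303711), 46.9271125793457) [0.5307 0.0197 0.0284]
yaw -43.07 pos [ 0.4957 -0.0147  0.2358] F [-0.   0.1  0.9] grip 0.999 t 9.35
shift [0.004 0.814 0.147] turn [ 0.001 -0.001  0.   ]
```

```bash
python3 -m pendant '{"offset":[[0,0,0.147],[0,0.2,0.147],[0,0.45,0.147],[0,0.7,0.147],[0,0.8,0.147],[0,0.81,0.147],[0,0.81,0.147]],"turn":[[0,0,0],[0,0,0],[0,0,0],[0,0,0],[0,0,0],[0,0,0],[0,0,0]]}'
python3 -m pendant '{"offset":[[0,0,0],[0,0,0],[0,0,0],[0,0,0],[0,0,0],[0,0,0],[0,0,0]],"turn":[[0,0,0],[0,0,0],[0,0,0],[0,0,0],[0,0,0],[0,0,0],[0,0,0]]}' 0 30
python3 -m pendant '{"offset":[[0,-0.05,0],[0,-0.2,0],[0,-0.4,0],[0,-0.6,0],[0,-0.6,0]],"turn":[[0,0,0],[0,0,0],[0,0,0],[0,0,0],[0,0,0]]}'
python3 - <<'E'
from h import *
p,d,E=grab("wrist");cv2.imwrite("pics/w4.png",p[:,:,::-1])
p,d,E=grab("side");P=cloud(E,d)
m=(p.max(2)<90)&(np.hypot(P[...,0]-.62,P[...,1]-.238)<.1)&(abs(P[...,2]-.006)<.009)&(d>0)
print(m.sum(),cv2.minAreaRect(P[m][:,:2].astype(np.float32)*1000))
togo(.62,.238,.15,-6)
E
```

```text
clock: 10.22
position: [0.516, 0.0059, 0.0746]
ee_rot: [0.658, -0.26, 0.26, -0.657]
ft_force: [0.3, -0.5, 0.6]
grip_width: 1.0
clock: 11.1
position: [0.5165, 0.0059, 0.0753]
ee_rot: [0.658, -0.259, 0.261, -0.657]
ft_force: [-1.7, -0.9, 6.2]
grip_width: 0.492
clock: 11.72
position: [0.5179, 0.0064, 0.1988]
ee_rot: [-0.658, 0.257, -0.262, 0.658]
ft_force: [0.0, 1.0, -2.4]
grip_width: 0.486
5459 ((604.0836181640625, 234.32205200195312), (129.386962890625, 164.54441833496094), 84.28880310058594)
yaw -43.14 pos [0.5162 0.006  0.1954] F [-0.4  0.5 -1.9] grip 0.487 t 11.82
shift [-0.415  0.226  1.201] turn [ 0.002 -0.825  0.003]
```

View pics/w4.png

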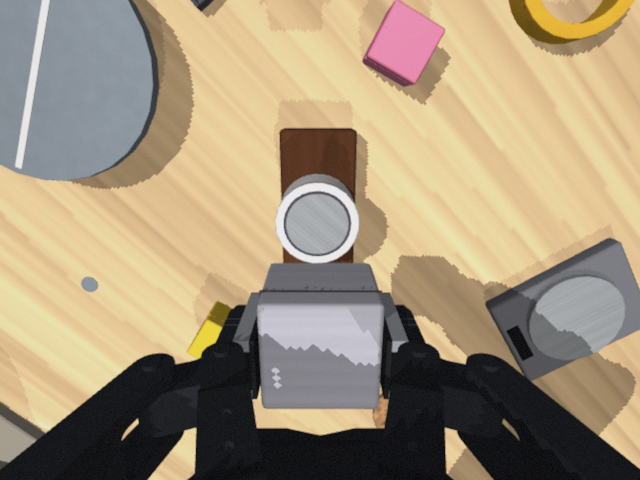

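```bash
python3 -m pendant '{"offset":[[-0.1,0,0.25],[-0.2,0,0.5],[-0.3,0,0.75],[-0.35,0,0.9],[-0.35,0,0.9],[-0.35,0,0.9]],"turn":[[0,-0.2,0],[0,-0.4,0],[0,-0.6,0],[0,-0.82,0],[0,-0.82,0],[0,-0.82,0]]}'
python3 - <<'E'
from h import *
p,d,E=grab("wrist");cv2.imwrite("pics/w5.png",p[:,:,::-1]);np.savez("pics/w5.npz",p=p,d=d,R=E[1],c=E[2])
P=cloud(E,d)
m=(abs(P[...,2]-.012)<.003)&(abs(P[...,0]-.62)<.09)&(abs(P[...,1]-.238)<.09)&(d>0)&(p.max(2)<110)
print(m.sum(),cv2.minAreaRect(P[m][:,:2].astype(np.float32)*1000))
togo(.62,.238,.15,-6)
E
```

```text
clock: 12.58
position: [0.5877, 0.1843, 0.194]
ee_rot: [0.707, -0.039, 0.039, -0.705]
ft_force: [1.1, -0.8, -1.0]
grip_width: 0.482
2018 ((621.8171997070312, 235.54971313476562), (119.41190338134766, 119.12313079833984), 84.24115753173828)
yaw -6.39 pos [0.5879 0.1838 0.1944] F [-0.4  0.4 -0.5] grip 0.483 t 12.62
shift [0.129 0.221 0.288] turn [ 0.004 -0.009  0.001]
```

View pics/w5.png

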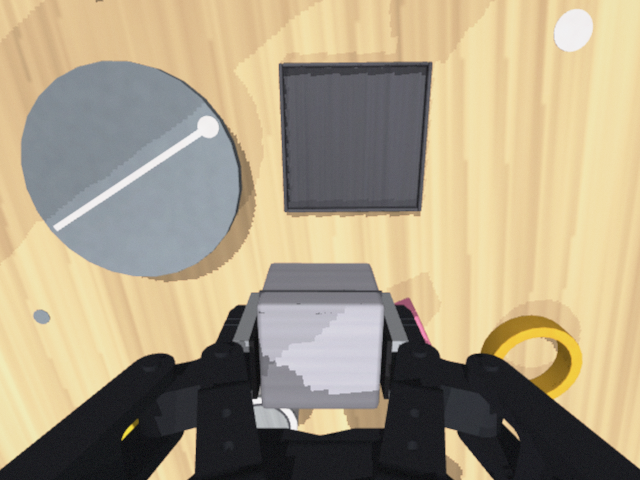

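```bash
python3 - <<'E'
from h import *
togo(.6218,.2355,.011,-5.8)
f=np.load("pics/w5.npz");p,d=f["p"],f["d"];E=(manip.camera_model("wrist")["intrinsics"],f["R"],f["c"]);P=cloud(E,d)
m=(abs(P[...,2]-.036)<.004)&(np.hypot(P[...,0]-.44,P[...,1]-.228)<.11)&(d>0)
print("wheel",m.sum(),cv2.minEnclosingCircle(P[m][:,:2].astype(np.float32)*1000),P[m].mean(0))
w=(m&(p.min(2)>170)).astype(np.uint8)
vv,uu=np.where(w);q=plane(E,np.c_[uu,vv],.036)[:,:2];print(len(q),cv2.minAreaRect(q.astype(np.float32)*1000))
# thin line: fit away from dot
vx,vy,x0,y0=cv2.fitLine(q.astype(np.float32)*1000,cv2.DIST_HUBER,0,.01,.01).ravel();print(np.degrees(np.arctan2(vy,vx)),x0,y0)
E
```

```text
yaw -6.39 pos [0.5879 0.1838 0.1944] F [-0.4  0.4 -0.5] grip 0.483 t 12.62
shift [0.139 0.916 0.278] turn [ 0.004 -0.013  0.001]
wheel 36638 ((443.7712097167969, 229.19619750976562), 85.29273986816406) [0.44518777 0.23474975 0.03667413]
1753 ((445.4254150390625, 227.08633422851562), (164.24668884277344, 16.271488189697266), 26.895694732666016)
24.896585 450.63382 232.28352
```

```bash
python3 -m pendant '{"offset":[[0.139,0,0.278],[0.139,0.1,0.278],[0.139,0.35,0.278],[0.139,0.6,0.278],[0.139,0.8,0.278],[0.139,0.86,0.278],[0.139,0.88,0.278],[0.139,0.88,0.278]],"turn":[[0.004,-0.013,0],[0.004,-0.013,0],[0.004,-0.013,0],[0.004,-0.013,0],[0.004,-0.013,0],[0.004,-0.013,0],[0.004,-0.013,0],[0.004,-0.013,0]]}'
python3 -c "
from h import *
togo(.6218,.2355,.008,-5.8)"
```

```text
clock: 13.62
position: [0.6226, 0.2355, 0.0198]
ee_rot: [-0.706, 0.035, -0.037, 0.706]
ft_force: [0.2, -0.2, -1.2]
grip_width: 0.486
yaw -5.85 pos [0.6226 0.2355 0.0198] F [ 0.2 -0.2 -1.2] grip 0.486 t 13.62
shift [-0.004  0.059 -0.001] turn [-0.001 -0.001  0.003]
```

```bash
python3 -m pendant '{"offset":[[-0.004,0.02,0],[-0.004,0.035,0],[-0.004,0.045,0],[-0.004,0.05,0],[-0.004,0.056,0],[-0.004,0.056,0]],"turn":[[0,0,0],[0,0,0],[0,0,0],[0,0,0],[0,0,0],[0,0,0]]}'
```

```text
clock: 14.38
position: [0.6218, 0.2357, 0.0086]
ee_rot: [-0.706, 0.035, -0.037, 0.706]
ft_force: [-0.0, -0.1, 0.2]
grip_width: 0.484
```

```bash
python3 -m pendant '{"offset":[[0,0.005,0],[0,0.008,0],[0,0.01,0],[0,0.01,0]],"turn":[[0,0,0],[0,0,0],[0,0,0],[0,0,0]]}'
```

```text
clock: 14.88
position: [0.6219, 0.2357, 0.0084]
ee_rot: [-0.706, 0.035, -0.037, 0.706]
ft_force: [-7.3, -4.8, 15.2]
grip_width: 0.487
```

```bash
python3 -m pendant '{"offset":[[0,0,0],[0,0,0],[0,0,0],[0,0,0],[0,-0.1,0],[0,-0.4,0],[0,-0.7,0],[0,-0.9,0],[0,-0.9,0]],"turn":[[0,0,0],[0,0,0],[0,0,0],[0,0,0],[0,0,0],[0,0,0],[0,0,0],[0,0,0],[0,0,0]]}' 70
python3 - <<'E'
from h import *
p,d,E=grab("wrist");cv2.imwrite("pics/w6.png",p[:,:,::-1]);P=cloud(E,d)
m=(abs(P[...,2]-.041)<.003)&(np.hypot(P[...,0]-.622,P[...,1]-.2355)<.05)&(d>0)
print(m.sum(),cv2.minAreaRect(P[m][:,:2].astype(np.float32)*1000))
m=(abs(P[...,2]-.012)<.003)&(abs(P[...,0]-.62)<.09)&(abs(P[...,1]-.238)<.09)&(d>0)&(p.max(2)<110)
print(m.sum(),cv2.minAreaRect(P[m][:,:2].astype(np.float32)*1000))
togo(.5165,.006,.2,-43)
E
```

```text
clock: 16.0
position: [0.6227, 0.2371, 0.1939]
ee_rot: [-0.705, 0.033, -0.039, 0.707]
ft_force: [-0.4, -0.2, 0.2]
grip_width: 0.704
2641 ((622.8030395507812, 235.1061553955078), (42.02571487426758, 42.132320404052734), 84.14527893066406)
1922 ((622.0267333984375, 235.98751831054688), (119.39996337890625, 119.34893035888672), 84.22985076904297)
yaw -5.84 pos [0.6219 0.2363 0.1912] F [-0.   0.5 -0.8] grip 0.7 t 16.05
shift [-0.407 -0.049 -1.199] turn [-0.005  0.826  0.007]
```

View pics/w6.png

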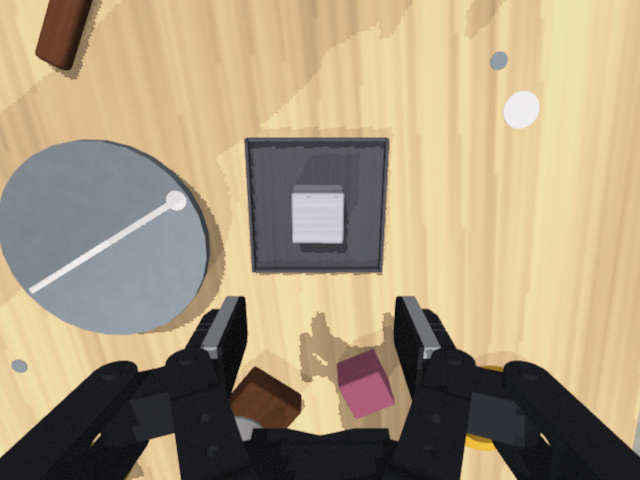

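Square tin is centred within 1 mm and aligned. Back for the paint tin.

```bash
python3 -m pendant '{"offset":[[-0.1,-0.05,-0.25],[-0.2,-0.05,-0.5],[-0.3,-0.05,-0.75],[-0.4,-0.05,-1],[-0.4,-0.05,-1],[-0.4,-0.05,-1],[-0.4,-0.05,-1]],"turn":[[0,0.2,0],[0,0.4,0],[0,0.6,0],[0,0.82,0],[0,0.82,0],[0,0.82,0],[0,0.82,0]]}' 100
python3 - <<'E'
from h import *
p,d,E=grab("wrist");P=cloud(E,d)
for k,z,r in(("pt",.070,.05),("wp",.028,.1)):
    m=(abs(P[...,2]-z)<.003)&(np.hypot(P[...,0]-.517,P[...,1]-.009)<r)&(d>0);q=P[m]
    print(k,len(q),cv2.minAreaRect(q[:,:2].astype(np.float32)*1000),cv2.minEnclosingCircle(q[:,:2].astype(np.float32)*1000))
    if k=="pt": c=np.array(cv2.minAreaRect(q[:,:2].astype(np.float32))[0])
togo(*c,.032,-43)
E
```

```text
clock: 16.92
position: [0.522, 0.047, 0.2002]
ee_rot: [-0.657, 0.255, -0.259, 0.66]
ft_force: [0.1, 0.1, 0.1]
grip_width: 0.999
pt 4833 ((518.1431884765625, 7.5226287841796875), (62.001930236816406, 61.67498016357422), 44.6382942199707) ((517.9622192382812, 7.349668502807617), 31.54292106628418)
wp 4642 ((519.693603515625, 7.7071533203125), (129.256591796875, 61.6518440246582), 47.143428802490234) ((519.4090576171875, 7.930559158325195), 70.43292236328125)
yaw -42.58 pos [0.5221 0.047  0.2001] F [ 0.6  0.8 -0.6] grip 1.001 t 16.98
shift [ 0.117  0.84  -0.164] turn [-0.007  0.009  0.004]
```

```bash
python3 -m pendant '{"offset":[[0.117,0,-0.164],[0.117,0.2,-0.164],[0.117,0.45,-0.164],[0.117,0.7,-0.164],[0.117,0.82,-0.164],[0.117,0.83,-0.164],[0.117,0.83,-0.164]],"turn":[[-0.007,0.009,0.004],[-0.007,0.009,0.004],[-0.007,0.009,0.004],[-0.007,0.009,0.004],[-0.007,0.009,0.004],[-0.007,0.009,0.004],[-0.007,0.009,0.004]]}'
python3 -m pendant '{"offset":[[0,0,0],[0,0,0],[0,0,0],[0,0,0],[0,0,0],[0,0,0]],"turn":[[0,0,0],[0,0,0],[0,0,0],[0,0,0],[0,0,0],[0,0,0]]}' 0 40
python3 -m pendant '{"offset":[[0,-0.05,0],[0,-0.2,0],[0,-0.4,0],[0,-0.5,0],[0,-0.5,0]],"turn":[[0,0,0],[0,0,0],[0,0,0],[0,0,0],[0,0,0]]}'
python3 - <<'E'
from h import *
p,d,E=grab("wrist");cv2.imwrite("pics/w7.png",p[:,:,::-1])
togo(.6227,-.2395,.134,-43)
E
```

```text
clock: 17.85
position: [0.5189, 0.0081, 0.0349]
ee_rot: [-0.658, 0.258, -0.259, 0.658]
ft_force: [0.0, -0.1, -0.0]
grip_width: 1.004
clock: 18.6
position: [0.5197, 0.0085, 0.0364]
ee_rot: [-0.657, 0.258, -0.26, 0.659]
ft_force: [-1.9, 1.3, 7.3]
grip_width: 0.711
clock: 19.23
position: [0.5204, 0.0083, 0.1382]
ee_rot: [-0.657, 0.257, -0.261, 0.659]
ft_force: [-0.0, -1.3, -3.1]
grip_width: 0.713
yaw -42.93 pos [0.5196 0.0082 0.1368] F [ 0.4 -0.3 -3.8] grip 0.713 t 19.27
shift [ 1.221  0.016 -0.556] turn [-0.004  0.002  0.004]
```

View pics/w7.png

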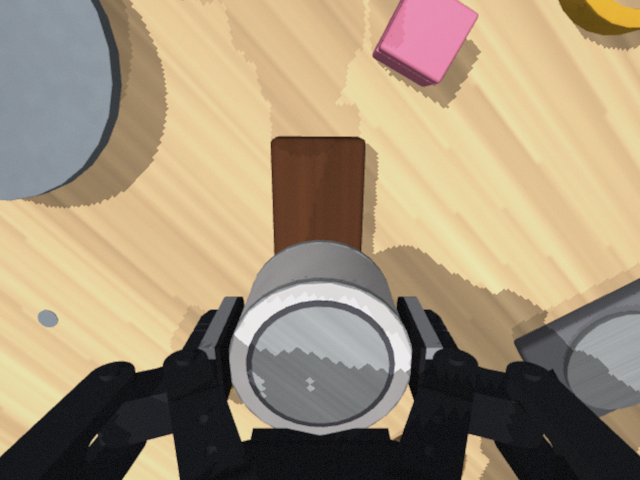

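```bash
python3 -m pendant '{"offset":[[0.25,-0.05,-0.1],[0.5,-0.05,-0.25],[0.75,-0.05,-0.4],[1,-0.05,-0.5],[1,-0.05,-0.55],[1,-0.05,-0.55],[1,-0.05,-0.55]],"turn":[[0,0,0],[0,0,0],[0,0,0],[0,0,0],[0,0,0],[0,0,0],[0,0,0]]}'
python3 -c "
from h import *
togo(.6239,-.2383,.032,-43)"
```

```text
clock: 20.15
position: [0.5909, -0.2067, 0.1468]
ee_rot: [-0.658, 0.257, -0.259, 0.659]
ft_force: [-0.1, 1.5, -3.3]
grip_width: 0.715
yaw -42.8 pos [ 0.5909 -0.2067  0.1468] F [-0.1  1.5 -3.3] grip 0.715 t 20.15
shift [ 0.227  0.574 -0.006] turn [-0.004  0.004  0.003]
```

```bash
python3 -m pendant '{"offset":[[0.227,0,-0.006],[0.227,0.15,-0.006],[0.227,0.35,-0.006],[0.227,0.48,-0.006],[0.227,0.53,-0.006],[0.227,0.53,-0.006]],"turn":[[0,0,0],[0,0,0],[0,0,0],[0,0,0],[0,0,0],[0,0,0]]}'
python3 -m pendant '{"offset":[[0,0.02,0],[0,0.035,0],[0,0.042,0],[0,0.045,0],[0,0.045,0]],"turn":[[0,0,0],[0,0,0],[0,0,0],[0,0,0],[0,0,0]]}'
```

```text
clock: 20.9
position: [0.624, -0.2375, 0.041]
ee_rot: [-0.658, 0.257, -0.259, 0.659]
ft_force: [0.0, 0.0, -1.9]
grip_width: 0.713
clock: 21.52
position: [0.624, -0.2375, 0.0321]
ee_rot: [-0.658, 0.257, -0.259, 0.659]
ft_force: [0.5, 0.4, -3.9]
grip_width: 0.717
```

```bash
python3 -m pendant '{"offset":[[0,0.004,0],[0,0.008,0],[0,0.01,0],[0,0.01,0]],"turn":[[0,0,0],[0,0,0],[0,0,0],[0,0,0]]}'
```

```text
clock: 22.02
position: [0.6241, -0.2375, 0.0305]
ee_rot: [-0.658, 0.257, -0.259, 0.659]
ft_force: [-2.5, 0.5, 3.6]
grip_width: 0.712
```

```bash
python3 -m pendant '{"offset":[[0,0,0],[0,0,0],[0,0,0],[0,0,0],[0,-0.1,0],[0,-0.4,0],[0,-0.7,0],[0,-0.9,0],[0,-0.9,0]],"turn":[[0,0,0],[0,0,0],[0,0,0],[0,0,0],[0,0,0],[0,0,0],[0,0,0],[0,0,0],[0,0,0]]}' 100
python3 - <<'E'
from h import *
p,d,E=grab("wrist");cv2.imwrite("pics/w8.png",p[:,:,::-1]);P=cloud(E,d)
for k,z in(("tin",.064),("pan",.022)):
    m=(abs(P[...,2]-z)<.0025)&(np.hypot(P[...,0]-.6227,P[...,1]+.2395)<.06)&(d>0);q=P[m]
    print(k,len(q),cv2.minEnclosingCircle(q[:,:2].astype(np.float32)*1000))
togo(.5195,.008,.2,-43)
E
```

```text
clock: 23.15
position: [0.6253, -0.2378, 0.2163]
ee_rot: [-0.658, 0.254, -0.262, 0.659]
ft_force: [0.2, 0.2, -0.0]
grip_width: 0.999
tin 4493 ((623.1815795898438, -239.42222595214844), 31.419647216796875)
pan 2545 ((623.256103515625, -231.9072265625), 52.73818588256836)
yaw -42.74 pos [ 0.6242 -0.2377  0.2135] F [-0.8 -0.1 -1. ] grip 0.998 t 23.2
shift [-1.219  0.063  0.547] turn [-0.006  0.006  0.008]
```

View pics/w8.png

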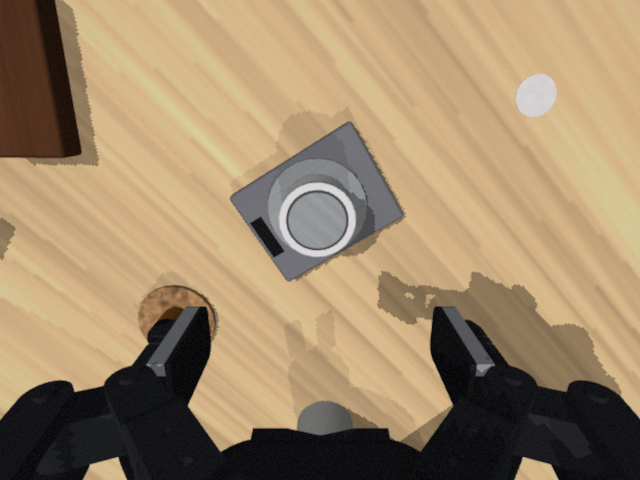

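Paint tin is centred on the pan within 1 mm. Now the workpiece.

```bash
python3 -m pendant '{"offset":[[-0.25,0,0.1],[-0.5,0.02,0.25],[-0.75,0.06,0.4],[-1,0.06,0.54],[-1,0.06,0.54],[-1,0.06,0.54],[-1,0.06,0.54]],"turn":[[0,0,0],[0,0,0],[0,0,0],[0,0,0],[0,0,0],[0,0,0],[0,0,0]]}'
python3 - <<'E'
from h import *
p,d,E=grab("wrist");P=cloud(E,d)
m=(abs(P[...,2]-.028)<.003)&(np.hypot(P[...,0]-.52,P[...,1]-.008)<.09)&(d>0)&(p.max(2)<130);q=P[m]
r=cv2.minAreaRect(q[:,:2].astype(np.float32));c=np.array(r[0])
print(len(q),r)
togo(*c,-.002,-43)
E
```

```text
clock: 24.08
position: [0.5508, -0.0241, 0.2004]
ee_rot: [-0.658, 0.256, -0.261, 0.659]
ft_force: [-0.0, 0.1, -0.1]
grip_width: 0.999
10826 ((0.5192492604255676, 0.007826283574104309), (0.12885940074920654, 0.06211322173476219), 46.884273529052734)
yaw -42.86 pos [ 0.5508 -0.024   0.2005] F [0.9 0.4 0.8] grip 1.007 t 24.12
shift [-0.23   1.011  0.005] turn [-0.006  0.003  0.007]
```

```bash
python3 -m pendant '{"offset":[[-0.23,0,0.005],[-0.23,0.2,0.005],[-0.23,0.5,0.005],[-0.23,0.75,0.005],[-0.23,0.9,0.005],[-0.23,0.96,0.005],[-0.23,0.98,0.005],[-0.23,0.99,0.005],[-0.23,0.99,0.005]],"turn":[[-0.006,0.003,0.007],[-0.006,0.003,0.007],[-0.006,0.003,0.007],[-0.006,0.003,0.007],[-0.006,0.003,0.007],[-0.006,0.003,0.007],[-0.006,0.003,0.007],[-0.006,0.003,0.007],[-0.006,0.003,0.007]]}'
python3 -c "
from h import *
togo(.5192,.0078,-.004,-43)"
```

```text
clock: 25.25
position: [0.5199, 0.0078, 0.0031]
ee_rot: [-0.658, 0.259, -0.26, 0.658]
ft_force: [-0.2, -0.6, 0.2]
grip_width: 0.996
yaw -43.01 pos [0.5199 0.0078 0.0031] F [-0.2 -0.6  0.2] grip 0.996 t 25.25
shift [-0.002  0.035 -0.002] turn [-0.001 -0.     0.002]
```

```bash
python3 -m pendant '{"offset":[[-0.002,0.02,0],[-0.002,0.035,0],[-0.002,0.04,0],[-0.002,0.04,0]],"turn":[[0,0,0],[0,0,0],[0,0,0],[0,0,0]]}'
python3 -m pendant '{"offset":[[0,0,0],[0,0,0],[0,0,0],[0,0,0],[0,0,0],[0,0,0]],"turn":[[0,0,0],[0,0,0],[0,0,0],[0,0,0],[0,0,0],[0,0,0]]}' 0 60
python3 -m pendant '{"offset":[[0,-0.03,0],[0,-0.1,0],[0,-0.25,0],[0,-0.5,0],[0,-0.75,0],[0,-0.75,0],[0,-0.75,0]],"turn":[[0,0,0],[0,0,0],[0,0,0],[0,0,0],[0,0,0],[0,0,0],[0,0,0]]}'
python3 - <<'E'
from h import *
p,d,E=grab("wrist");cv2.imwrite("pics/w9.png",p[:,:,::-1])
for y in (-65.1,):togo(.4437,.2292,.14,y)
E
```

```text
clock: 25.75
position: [0.5195, 0.0081, -0.005]
ee_rot: [-0.658, 0.259, -0.26, 0.658]
ft_force: [0.4, -0.1, -0.4]
grip_width: 0.999
clock: 26.5
position: [0.5198, 0.0082, -0.0047]
ee_rot: [-0.658, 0.259, -0.26, 0.658]
ft_force: [-0.4, 0.2, 4.4]
grip_width: 0.714
clock: 27.38
position: [0.5191, 0.008, 0.1451]
ee_rot: [0.658, -0.259, 0.26, -0.658]
ft_force: [-0.0, 0.0, -2.0]
grip_width: 0.713
yaw -43.01 pos [0.5187 0.008  0.1444] F [-0.2 -1.  -2.5] grip 0.718 t 27.43
shift [-1.029  0.021  0.553] turn [0.001 0.491 0.001]
```

View pics/w9.png

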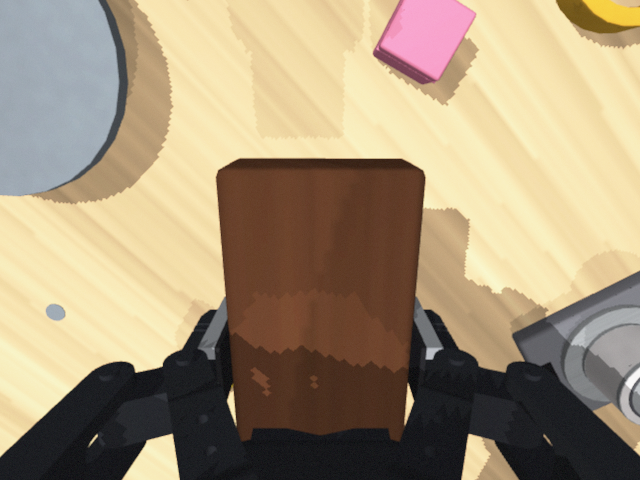

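```bash
python3 -m pendant '{"offset":[[-0.25,0,0.1],[-0.5,0,0.25],[-0.7,0,0.4],[-0.7,0,0.4],[-0.7,0,0.4],[-0.7,0,0.4]],"turn":[[0,0.15,0],[0,0.3,0],[0,0.45,0],[0,0.49,0],[0,0.49,0],[0,0.49,0]]}'
python3 - <<'E'
from h import *
def an(p,d,E,tag):
    P=cloud(E,d)
    m=(abs(P[...,2]-.0365)<.0045)&(np.hypot(P[...,0]-.4437,P[...,1]-.2292)<.1)&(d>0)
    w=m&(p.min(2)>150);vv,uu=np.where(w);q=plane(E,np.c_[uu,vv],.036)[:,:2]*1000
    if len(q)<200: print(tag,len(q));return
    c=q.mean(0);
    for _ in range(3):
        vx,vy,x0,y0=cv2.fitLine(q.astype(np.float32),cv2.DIST_L2,0,.01,.01).ravel()
        s=(q-[x0,y0])@[vx,vy];sgn=(s.max()+s.min())/2
        if _==0: 
            dots=q; lo,hi=s.min(),s.max(); wd=[np.ptp(((q-[x0,y0])@[-vy,vx])[(s<lo+25)]),np.ptp(((q-[x0,y0])@[-vy,vx])[(s>hi-25)])]
            keep=(s<hi-25) if wd[1]>wd[0] else (s>lo+25);mid=np.array([x0,y0])+sgn*np.array([vx,vy]);L=hi-lo;q=q[keep]
    # move midpoint laterally on the thin line
    n=np.array([-vy,vx]);mid=mid-((mid-[x0,y0])@n)*n
    cs,_=cv2.findContours(m.astype(np.uint8),cv2.RETR_EXTERNAL,cv2.CHAIN_APPROX_NONE);k=max(cs,key=cv2.contourArea)
    b=plane(E,k[:,0],.036)[:,:2]*1000
    print(tag,len(q),"ang",np.degrees(np.arctan2(vy,vx)),"len",L,"mid",mid,"circle",cv2.minEnclosingCircle(b.astype(np.float32)))
f=np.load("pics/w5.npz");an(f["p"],f["d"],(manip.camera_model("wrist")["intrinsics"],f["R"],f["c"]),"w5")
p,d,E=grab("wrist");cv2.imwrite("pics/w10.png",p[:,:,::-1]);an(p,d,E,"now")
P=cloud(E,d);m=(p.max(2)<130)&(p[...,0]>p[...,2]*1.3)&(d>0)&(d<.3)&(P[...,2]>.1);q=P[m]
A=np.c_[q[:,:2],np.ones(len(q))];print("top plane",len(q),np.linalg.lstsq(A,q[:,2],rcond=None)[0],q[:,2].mean())
f=np.load("pics/side0.npz");an(f["p"],f["d"],ext(manip.camera_model("side")),"side0")
p,d,E=grab("side");an(p,d,E,"side")
togo(.4437,.2292,.05,-65.1)
E
```

```text
clock: 28.18
position: [0.471, 0.1606, 0.1437]
ee_rot: [0.597, -0.381, 0.38, -0.595]
ft_force: [0.3, 0.4, -1.5]
grip_width: 0.714
w5 9570 ang 28.81734 len 167.12026293738109 mid [469.77651599 196.17899972] circle ((444.4205322265625, 229.23037719726562), 85.53275299072266)
now 21973 ang 24.782698 len 168.45833741431915 mid [438.36538257 266.13676131] circle ((443.8851623535156, 228.6982879638672), 85.07857513427734)
top plane 51737 [-0.02603057 -0.01129908  0.19171481] 0.1769670022413847
side0 0
side 131
yaw -65.13 pos [0.4711 0.1608 0.144 ] F [ 0.5  0.4 -1. ] grip 0.714 t 28.27
shift [-0.368  0.47   0.02 ] turn [ 0.001 -0.001  0.001]
```

View pics/w10.png

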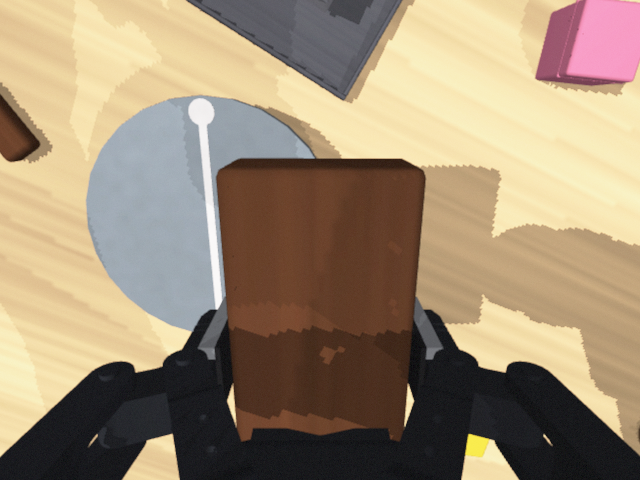

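```bash
python3 - <<'E'
from h import *
def pl(q): A=np.c_[q[:,:2],np.ones(len(q))];return np.linalg.lstsq(A,q[:,2],rcond=None)[0].round(4)
K=manip.camera_model("wrist")["intrinsics"];f=np.load("pics/w5.npz")
p2,d2,E2=grab("wrist")
for t,p,d,E in(("w5",f["p"],f["d"],(K,f["R"],f["c"])),("now",p2,d2,E2)):
    P=cloud(E,d)
    disc=(abs(P[...,2]-.0365)<.0045)&(np.hypot(P[...,0]-.444,P[...,1]-.229)<.075)&(d>0)
    print(t,"disc plane",pl(P[disc]),"bench",pl(P[(abs(P[...,2])<.006)&(d>0)]))
    base=np.median(p[disc].min(1).astype(int))
    m=(disc&(p.min(2)>base+50)&(np.hypot(P[...,0]-.444,P[...,1]-.229)<.062));vv,uu=np.where(m)
    q=plane(E,np.c_[uu,vv],.0362)[:,:2]*1000
    vx,vy,x0,y0=cv2.fitLine(q.astype(np.float32),cv2.DIST_HUBER,0,.01,.01).ravel()
    n=np.array([-vy,vx]);print(base,len(q),"ang",np.degrees(np.arctan2(vy,vx)),"off from (444,229):",(np.array([x0,y0])-[444,229])@n,"spread",((q-[x0,y0])@n).std())
m=(p2[...,0]>p2[...,2]*1.3)&(p2.max(2)<130)&(abs(P[...,2]-.177)<.006)&(d>0)
a=np.radians(24.9);
for r in np.array_split(np.argsort(P[m]@[np.cos(a),np.sin(a),0]),4): print(P[m][r].mean(0).round(4))
E
```

```text
w5 disc plane [-0.0002 -0.      0.0368] bench [-0.0002  0.001   0.0009]
147.0 1059 ang 24.853304 off from (444,229): 0.18776346150843892 spread 1.5359434976261142
now disc plane [ 0.0002 -0.0012  0.0369] bench [ 0.0015  0.0006 -0.    ]
160.0 1308 ang 24.775581 off from (444,229): 0.46521718928306655 spread 1.497878674851151
[0.4582 0.1546 0.1773]
[0.4835 0.1663 0.1773]
[0.5045 0.1759 0.1772]
[0.5222 0.1842 0.1769]
```

```bash
python3 -m pendant '{"offset":[[-0.2,0,0.02],[-0.365,0,0.02],[-0.365,0.15,0.02],[-0.365,0.3,0.02],[-0.365,0.42,0.02],[-0.365,0.47,0.02],[-0.365,0.47,0.02],[-0.365,0.47,0.02]],"turn":[[0,0,0],[0,0,0],[0,0,0],[0,0,0],[0,0,0],[0,0,0],[0,0,0],[0,0,0]]}'
python3 -c "
from h import *
togo(.4443,.2294,.034,-65.1)"
```

```text
clock: 29.32
position: [0.4446, 0.2292, 0.051]
ee_rot: [-0.596, 0.38, -0.381, 0.596]
ft_force: [-0.5, 0.3, -2.8]
grip_width: 0.714
yaw -65.13 pos [0.4446 0.2292 0.051 ] F [-0.5  0.3 -2.8] grip 0.714 t 29.32
shift [-0.002  0.085 -0.001] turn [-0.001 -0.001  0.001]
```

```bash
python3 -m pendant '{"offset":[[-0.001,0.03,0],[-0.001,0.055,0],[-0.001,0.07,0],[-0.001,0.08,0],[-0.001,0.086,0],[-0.001,0.086,0],[-0.001,0.086,0]],"turn":[[0,0,0],[0,0,0],[0,0,0],[0,0,0],[0,0,0],[0,0,0],[0,0,0]]}'
python3 -m pendant '{"offset":[[0,0.003,0],[0,0.006,0],[0,0.008,0],[0,0.008,0]],"turn":[[0,0,0],[0,0,0],[0,0,0],[0,0,0]]}'
```

```text
clock: 30.2
position: [0.4446, 0.2294, 0.0339]
ee_rot: [-0.596, 0.38, -0.381, 0.596]
ft_force: [1.5, 0.1, -1.7]
grip_width: 0.716
clock: 30.7
position: [0.4446, 0.2294, 0.0323]
ee_rot: [-0.596, 0.38, -0.381, 0.596]
ft_force: [1.1, 1.0, -0.9]
grip_width: 0.719
```

```bash
python3 -m pendant '{"offset":[[0,0.003,0],[0,0.006,0],[0,0.006,0],[0,0.006,0]],"turn":[[0,0,0],[0,0,0],[0,0,0],[0,0,0]]}'
```

```text
clock: 31.2
position: [0.4446, 0.2293, 0.0313]
ee_rot: [-0.596, 0.38, -0.381, 0.596]
ft_force: [-3.8, -1.4, 5.7]
grip_width: 0.714
```

```bash
python3 -m pendant '{"offset":[[0,0,0],[0,0,0],[0,0,0],[0,0,0],[0,-0.05,0],[0,-0.15,0],[0,-0.4,0],[0,-0.7,0],[0,-0.9,0],[0,-0.9,0]],"turn":[[0,0,0],[0,0,0],[0,0,0],[0,0,0],[0,0,0],[0,0,0],[0,0,0],[0,0,0],[0,0,0],[0,0,0]]}' 88
python3 - <<'E'
from h import *
p,d,E=grab("wrist");cv2.imwrite("pics/w11.png",p[:,:,::-1]);P=cloud(E,d)
m=(abs(P[...,2]-.064)<.003)&(np.hypot(P[...,0]-.444,P[...,1]-.229)<.09)&(d>0)
print("wp",cv2.minAreaRect(P[m][:,:2].astype(np.float32)*1000))
m=(abs(P[...,2]-.0365)<.004)&(np.hypot(P[...,0]-.444,P[...,1]-.229)<.1)&(d>0)
print("disc",cv2.minEnclosingCircle(P[m][:,:2].astype(np.float32)*1000))
w=m&(p.min(2)>np.median(p[m].min(1))+40);vv,uu=np.where(w);q=plane(E,np.c_[uu,vv],.0362)[:,:2]*1000
a=np.radians(24.8);s=(q-[444,229])@np.array([[np.cos(a),-np.sin(a)],[np.sin(a),np.cos(a)]])
for k in(s[:,0]>60,s[:,0]<-60): 
    print(k.sum(), s[k].mean(0) if k.any() else None)
togo(.444,.229,.3,-65)
E
```

```text
clock: 32.45
position: [0.4458, 0.2307, 0.2157]
ee_rot: [-0.594, 0.378, -0.383, 0.598]
ft_force: [-0.0, 0.2, -1.0]
grip_width: 0.878
wp ((444.79071044921875, 228.66966247558594), (128.98533630371094, 61.968807220458984), 24.815690994262695)
disc ((443.96966552734375, 228.6707000732422), 85.00041198730469)
336 [74.2372017   0.18340439]
21 [-79.58756535   0.24804344]
yaw -65.13 pos [0.445  0.2299 0.2135] F [ 0.2 -1.1 -0.4] grip 0.882 t 32.5
shift [ 0.003 -0.433 -0.005] turn [-0.005 -0.003  0.002]
```

View pics/w11.png

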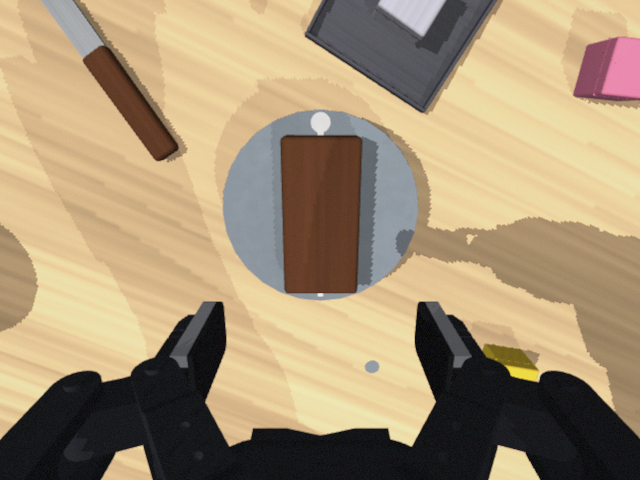

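Workpiece is centred within 1 mm and on the line, and the disc hasn't turned. I'll raise the arm, check the whole scene, and hand in.

```bash
python3 -m pendant '{"offset":[[0,-0.2,0],[0,-0.4,0],[0,-0.4,0],[0,-0.4,0]],"turn":[[0,0,0],[0,0,0],[0,0,0],[0,0,0]]}'
python3 - <<'E'
from h import *
p,d,E=grab("scene");cv2.imwrite("pics/s3.png",p[:,:,::-1])
E
```

```text
clock: 33.0
position: [0.4441, 0.2296, 0.2924]
ee_rot: [-0.596, 0.379, -0.382, 0.596]
ft_force: [0.0, -0.3, -0.5]
grip_width: 0.881
```

View pics/s3.png

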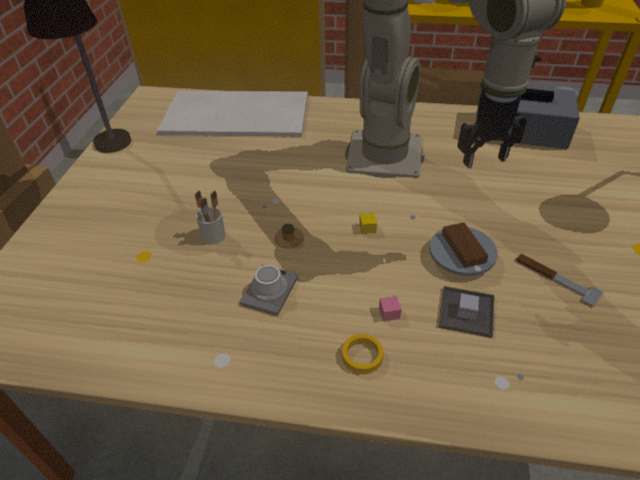

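The picture shows all four things in place: jar at (289,232), square tin at (468,305), paint tin at (268,278) and workpiece at (464,244). The brush pot at (211,225) hasn't moved.

```bash
python3 -c "
from workcell import manip
print(manip.hand_in())"
```

```text
the job is handed in; nothing more can be done
None
```

I took the stack apart from the top down, set each thing on its place and handed the job in at about 33 s on the robot's clock.

The last wrist-camera checks, taken after each release, showed:

| Thing | Where it stands |
|---|---|
| Jar | upright, 1–3 mm from the coaster's centre (two estimates of the coaster's centre differ by about 3 mm) |
| Square tin | about 1 mm from the tray's centre, lined up with its sides |
| Paint tin | less than 1 mm from the pan's centre as measured earlier; the re-measure of the pan was spoilt by the tin covering it, so I ignored it |
| Workpiece | about 1 mm from the disc's centre, long side at 24.8°, the same as the white line |

- **Turntable:** the line measured 24.8–24.9° before the placing, and both its ends were still on the same line afterwards, so I saw no turn.
- **Bystanders:** in the final scene picture the brush pot and the pink and yellow look-alikes looked unmoved. I compared these by eye only.
- **Forces:** the highest wrist force I read was about 17 N, at the square tin's set-down. I read it only at the end of each move.

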